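# Free the seized knob of a bottle clamp and open it

## Task

The knob of the small bottle clamp is gummed up with dried paint: rock it back and forth in small arcs, without wringing it, until it breaks free, then turn it counter-clockwise (seen from above) to undo it. Then pull the sliding jaw by its post all the way back from the paint bottle, leaving the bottle standing where it is and the other things on the counter undisturbed, and let go.

Things in the scene. Friction and masses are not known exactly. Their poses are not given: they have to be found in the camera images.
- clamp_base: The clamp: aluminium plate 90 x 290 x 12 mm fixed on the counter, x -45..45, y -130..160 mm of its frame; origin on the counter surface. Along its y: dark bridge (56 x 50 mm, top 36 mm over the counter) with the knob at -75 mm, sliding jaw's steel post at +40 mm, paint bottle at +110 mm, fixed jaw at +143 mm (57 mm high).
- knob_grip (a point): Centre of the knob's black wing bar, on its upright turning axis, 67 mm above the counter. The bar is 62 mm long along this point's y, 14 mm thick along its x (pinch here), 24 mm high (55 to 79 mm above the counter), nearly along the clamp's y at the start. Below it is only a 26 mm wide hub, free to 39 mm above the counter.
- knob_stem (a joint): Stem angle, rad, + counter-clockwise from above; near 0 at start, end stop 1.3. While seized: loose near the middle, then grinds at 0.1 to 0.15 N m, then a hard stop 0.1 to 0.46 rad from 0 (differs each way and time, grows with rocking): reverse there. Each swing up to the hard stop loosens it; after 3 to 5 such swings, to and fro, it turns on counter-clockwise at 0.05 N m. Jaw unlocked above 0.8.
- knob (a joint): Elastic twist of the plastic knob on its stem, rad, + when turned counter-clockwise; 7 N m per rad, so it shows the torque (about 0.02 while grinding). The knob breaks at 0.07 rad (0.5 N m) either way. The bar's whole turn is stem angle plus twist.
- jaw_post (a point): On the axis of the sliding jaw's upright steel post, 55 mm above the counter. The post is 16 mm in diameter, free from 26 to 74 mm above the counter. The jaw's plate (top 55 mm above the counter) begins 31 mm from the post's axis on the bottle's side.
- clamp_jaw (a joint): How far the sliding jaw is pulled back, m: 0 = on the bottle (start), 0.05 = fully back at its stop. It slides along the clamp's own -y, toward the knob, with about 3 N of drag; locked until the knob is undone.
- bottle: Small paint jar with a white cap, 43 mm in diameter, 55 mm high, standing on the clamp plate between the jaws (0.5 mm play). Origin at the centre of its underside, z up.
- tape_roll: Bystander: roll of tape lying flat, 72 mm in diameter, 18 mm high. Origin at the centre of its underside.
- cutters: Bystander: side cutters lying flat, 48 x 113 x 12 mm, long along own y. Origin at the centre of the underside.
- screw_bottle: Bystander: amber bottle with a white lid, 41 mm in diameter, 60 mm high. Origin at the centre of its underside.
- steel_cup: Bystander: small steel cup, 45 mm in diameter, 45 mm high. Origin at the centre of its underside.
- carton: Bystander: small printed carton, 45 x 58 x 52 mm. Origin at the centre of its underside.
- tall_dropper: Bystander: dropper bottle with a pointed blue nozzle, 30 mm in diameter, 90 mm high. Origin at the centre of its underside.
Mind the look-alikes: they are no part of the job. Leave any turquoise look-alike of the bottle alone.

How it is judged:
By the outcome, as a careful person would: the job done as asked, in the order asked, and still so for the second after the job is handed in, with the robot touching nothing.
It also fails if it takes over 72 s, if anything falls off the work surface, if the arm or the gripper's body presses on something with over 40 N, if the wrist force passes 120 N, or if a joint passes its speed limit or range.

## Robot

A 6-joint arm with a two-finger parallel gripper is mounted at the origin on a cart in front of the work surface, level with it; the furniture and walls round the work are solid. World frame = base frame: x ahead of the robot, y to its left, z up, the work surface at z = 0. Lengths are in m, angles in rad, forces in N, time in s.
With the tool pointing down it reaches from about 0.275 to 0.75 m from the base axis. Payload 10.2 kg.
Tool frame: the origin (TCP) lies at the very end of the fingers, on their centre line; the grasp point (between the pads) lies 19 mm behind it; z points along the fingers, y is the line along which they close (so a half turn about z gives the same grasp; the last joint's range is limited). The gripper opens to 85 mm and grips with 20 to 120 N. Pads are 22 mm wide; open, the fingers measure 114 mm over their backs; the gripper's body (76 mm by 85 mm) begins 54 mm behind the grasp point. The pads swing forward as they close: fully open they stand 13 mm farther back than shut.
Start: joints at [0.975, 0.313, 1.498, -0, 1.331, -0.223], TCP at [0.191, 0.489, 0.193] pointing down, gripper open.
Joint ranges: [-2.94, 2.94], [-0.97, 2.17], [0.19, 2.56], [-1.23, 4.37], [0.02, 3.11], [-2.88, 2.88]. Speed limits (rad/s): [2.39, 2.39, 3.01, 3.14, 3.14, 3.14].

## Interface

Orientations are given as a unit quaternion [x, y, z, w].
In Python, from plant import observe, imaging, workorder gives the robot as it stands.
- The arm moves only by the tool arm_command, never from a script. Its argument "moves" is a list of rows, each a list of 7 numbers: the finger opening in m, from 0 to 0.0854, then the shift along the tool's x, y, z in m, then the turn, a rotation vector about the tool's x, y, z in units of 8 degrees (1.0 is 8 degrees). In form: [[grip, x, y, z, wx, wy, wz], ...]. A call has 1 to 10 rows; each row shifts and turns the commanded pose from where the row before left it, along the tool's axes as they then stand; what a row does not reach is not made up. A row lasts 1/8 s, in which the tool goes at most 62.5 mm and 10.7 degrees, less where a joint would pass 70% of its speed; a pose out of reach is approached as far as the arm can. A call is refused whole if a number of a shift passes 0.0625 or a number of a turn 1, either way. A call with a gripper value outside its range is refused whole. The fingers move at their own pace and stop on an object; "grip_force" is the grip in N (left out, the last holds). Time passes only in rows, so rows that do not move let the fingers close. It gives the time, the measured TCP pose, the force, the opening and the grip force at its end, in the units of the state.
- observe(): the state, without advancing time (a new reading comes with each control period).
- imaging.read_camera(name): name is "scene" or "top" or "wrist"; returns (picture, depth): 400x640x3 uint8, red, green, blue; 400x640 float32, m along the optical axis (not along the pixel's ray), 0 where there is no reading.
- imaging.calibration(name): a dict with "mtx" (3x3 intrinsics, pixels), "world_from_camera" (4x4, takes a point from camera to world coordinates). Camera axes: x right, y down, z forward; pixel columns grow to the right and rows downward; lengths in m; the calibration is good to about 2 mm. A picture is of the moment at which its call begins: read the wrist's pose just before it. calibration takes no time and is no camera call; for the wrist camera it gives the pose at the moment of the call.
- workorder.hand_in(): hands the job in; it is judged then, once.
The state is a dict: "t": time; "joint_positions": joint angles; "joint_velocities": joint speeds; "tau": joint torques, N m; "eef_pos": TCP position; "ee_rot": TCP orientation; "wrist_force": force on the tool from outside, world axes, zero at the start; "torque": the same for the moment, N m; "gripper_width": finger opening in m; "finger_force": force on a finger pad.
Only numpy, scipy, OpenCV 4.12 (cv2) and the standard library are available. Lean on these libraries where they do the work, as an engineer would, in place of code of your own. Each camera call takes 0.05 s, during which the arm holds its last target. There are 200 camera calls.

## Working session

There is one attempt and no reset: what is moved stays moved. The work goes in short steps, Python scripts to look and compute and a tool call to move; the robot and the scene stay as the last step left them, time stands still between calls to the robot, and variables do not carry over. Pictures are saved under pics/ and viewed, at most 10 in all, crops included, and the job is handed in when it is done.

Besides the shell and the picture viewer there is one more tool, called after "Call:" as name(argument=value, ...) on one line, values as JSON. arm_command: Moves the arm, as the interface text tells. Its arguments: {"type":"object","properties":{"moves":{"type":"array","items":{"type":"array","items":{"type":"number"}}},"grip_force":{"type":"number"}},"required":["moves"]}

```bash
mkdir -p pics; python3 - <<'E'
from plant import observe, imaging
import cv2,numpy as np
s=observe();print({k:np.round(v,3).tolist() for k,v in s.items()})
for n in("top","scene"):
    p,d=imaging.read_camera(n);cv2.imwrite(f"pics/{n}1.png",p[:,:,::-1]);np.save(f"pics/{n}1.npy",d)
    c=imaging.calibration(n);print(n,np.round(c["mtx"],1).tolist(),np.round(c["world_from_camera"],3).tolist())
E
```

```text
{'t': 0.0, 'joint_positions': [0.975, 0.313, 1.498, 0.0, 1.331, -0.223], 'joint_velocities': [0.001, 0.0, -0.001, -0.0, -0.003, 0.0], 'tau': [-0.001, -41.225, -25.975, -0.0, 0.004, 0.0], 'eef_pos': [0.191, 0.489, 0.193], 'ee_rot': [0.185, 0.983, -0.001, -0.0], 'wrist_force': [-0.817, -0.039, 0.323], 'torque': [0.034, -0.02, 0.016], 'finger_force': 0.0, 'gripper_width': 0.085}
top [[388.3, 0.0, 319.5], [0.0, 388.3, 199.9], [0.0, 0.0, 1.0]] [[0.004, -0.996, 0.085, 0.458], [-1.0, -0.002, 0.026, 0.038], [-0.026, -0.085, -0.996, 1.162], [0.0, 0.0, 0.0, 1.0]]
scene [[496.1, 0.0, 322.2], [0.0, 496.1, 199.1], [0.0, 0.0, 1.0]] [[0.702, -0.371, 0.608, -0.341], [-0.712, -0.389, 0.584, -0.785], [0.02, -0.843, -0.537, 0.831], [0.0, 0.0, 0.0, 1.0]]
```

View pics/top1.png

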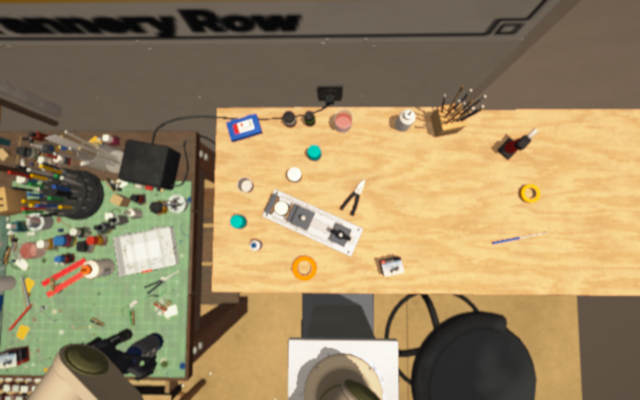

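View pics/scene1.png

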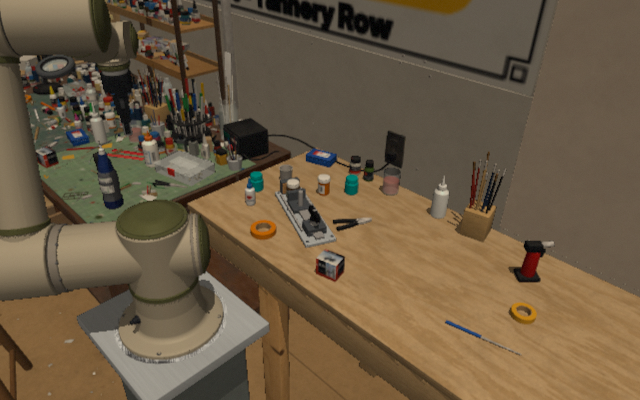

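The top view shows the clamp from the bottle end, around (281,208), to the knob, around (340,236). The tape is at (304,267), the carton at (391,266), the dropper at (256,245) and the cutters at (353,197). Next I'll enlarge the clamp.

```bash
cat >h.py <<'E'
from plant import observe, imaging
import cv2,numpy as np
from scipy.spatial.transform import Rotation as R
def ray(n,u,v,z,c=None):
    c=c or imaging.calibration(n);T=c["world_from_camera"]
    d=T[:3,:3]@np.linalg.solve(c["mtx"],[u,v,1.]);o=T[:3,3];return o+d*(z-o[2])/d[2]
E
python3 - <<'E'
from h import *
p=cv2.imread("pics/top1.png")[175:285,225:415];cv2.imwrite("pics/top1c.png",cv2.resize(p,None,fx=4.2,fy=4.2,interpolation=cv2.INTER_CUBIC))
p=cv2.imread("pics/scene1.png")[165:255,260:350];cv2.imwrite("pics/scene1c.png",cv2.resize(p,None,fx=6,fy=6,interpolation=cv2.INTER_CUBIC))
d=np.load("pics/top1.npy")
c=imaging.calibration("top");T=c["world_from_camera"]
def P(u,v):
    z=d[v,u];return (T@np.r_[z*np.linalg.solve(c["mtx"],[u,v,1.]),1])[:3].round(3)
for u,v in((340,235),(303,216),(281,208),(304,257),(391,266),(256,245)):print(u,v,P(u,v))
E
```

```text
340 235 [0.453 0.009 0.079]
303 216 [0.505 0.112 0.073]
281 208 [0.528 0.176 0.065]
304 257 [0.388 0.112 0.017]
391 266 [ 0.366 -0.135  0.051]
256 245 [0.424 0.245 0.066]
```

View pics/top1c.png

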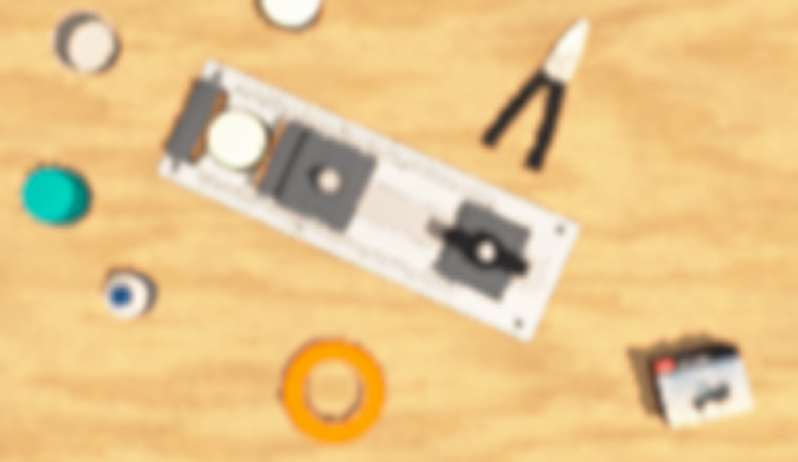

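The enlarged view shows the knob axis at crop (486,251), the bar ends at (432,228) and (527,270), the post at (329,180), and the plate corners at (211,60), (580,226), (530,340) and (162,172).

```bash
python3 - <<'E'
from h import *
f=lambda a,b,z:ray("top",225+a/4.2,175+b/4.2,z)
q=[f(a,b,.012) for a,b in((211,60),(580,226),(530,340),(162,172))]
y=(q[0]+q[3]-q[1]-q[2])[:2];L=np.linalg.norm(y)/2;y/=2*L
print("len",L,"yaw y dir",np.arctan2(y[1],y[0]))
cen=np.mean(q,0)[:2];org=cen-15e-3*y;print("org",org,"knob",org-.075*y,"post",org+.04*y)
k=f(486,251,.081);po=f(329,180,.074);print("knob",k,"post",po, np.linalg.norm(k-po), "bottle",f(237,139,.067))
b=f(432,228,.079)-f(527,270,.079);print("bar",np.linalg.norm(b),np.arctan2(b[1],b[0]),"post-knob dir",np.arctan2(*(po-k)[1::-1]))
s=observe();r=R.from_quat(s["ee_rot"]);print(r.as_matrix().round(3)); print(r.as_matrix().T@(np.r_[k[:2],.2]-s["eef_pos"]))
E
```

```text
len 0.2854740914967141 yaw y dir 1.149921964875713
org [0.48343514 0.07320909] knob [0.45279324 0.00475419] post [0.49977749 0.10971837]
knob [0.45351037 0.00684317 0.081     ] post [0.5002607  0.11136384 0.074     ] 0.11471339337483662 bottle [0.52798561 0.17420348 0.067     ]
bar 0.06842998797685725 1.1591719264684344 post-knob dir 1.1502040611425581
[[-0.931  0.364 -0.001]
 [ 0.364  0.931 -0.001]
 [ 0.    -0.001 -1.   ]]
[-0.41990752 -0.35320282 -0.00700082]
```

Call:
arm_command(moves=[[0.0854, -0.0467, -0.0392, 0, 0, 0, 0], [0.0854, -0.0467, -0.0392, 0, 0, 0, 0], [0.0854, -0.0467, -0.0392, 0, 0, 0, 0], [0.0854, -0.0467, -0.0392, 0, 0, 0, 0], [0.0854, -0.0467, -0.0392, 0, 0, 0, 0], [0.0854, -0.0467, -0.0392, 0, 0, 0, 0], [0.0854, -0.0467, -0.0392, 0, 0, 0, 0], [0.0854, -0.0467, -0.0392, 0, 0, 0, 0], [0.0854, -0.0467, -0.0392, 0, 0, 0, 0]])

```text
t: 1.23
eef_pos: [0.4547, 0.0053, 0.1931]
ee_rot: [0.185, 0.983, 0.0, -0.0]
wrist_force: [0.4, 0.6, 0.2]
gripper_width: 0.0853
finger_force: 0.0
```

Call:
arm_command(moves=[[0.0854, 0, 0, 0, 0, 0, 0.965], [0.0854, 0, 0, 0, 0, 0, 0.965], [0.0854, 0, 0, 0, 0, 0, 0.965], [0.0854, 0, 0, 0, 0, 0, 0.965], [0.0854, 0, 0, 0, 0, 0, 0.965], [0.0854, 0, 0, 0, 0, 0, 0.965], [0.0854, 0, 0, 0, 0, 0, 0.965], [0.0854, 0, 0, 0, 0, 0, 0.965], [0.0854, 0, 0, 0, 0, 0, 0.965], [0.0854, 0, 0, 0, 0, 0, 0.965]])

```text
t: 2.48
eef_pos: [0.454, 0.0073, 0.1929]
ee_rot: [0.759, 0.651, -0.0, -0.0]
wrist_force: [0.3, -0.8, 0.7]
gripper_width: 0.0853
finger_force: 0.0
```

Call:
arm_command(moves=[[0.0854, 0, 0, 0, 0, 0, 0.965], [0.0854, 0, 0, 0, 0, 0, 0.965], [0.0854, 0, 0, 0, 0, 0, 0], [0.0854, 0, 0, 0, 0, 0, 0]])

```text
t: 2.98
eef_pos: [0.4541, 0.0073, 0.1931]
ee_rot: [0.838, 0.546, -0.0, -0.0]
wrist_force: [0.3, -0.0, 0.0]
gripper_width: 0.0852
finger_force: 0.0
```

```bash
python3 - <<'E'
from h import *
s=observe();print(s["t"],s["eef_pos"],s["joint_positions"]);print(R.from_quat(s["ee_rot"]).as_matrix().round(3))
c=imaging.calibration("wrist");p,d=imaging.read_camera("wrist");cv2.imwrite("pics/w1.png",p[:,:,::-1]);np.savez("pics/w1.npz",d=d,**c)
print(c["mtx"].round(1).tolist(),c["world_from_camera"].round(3).tolist())
E
```

```text
2.975 [0.45408397 0.00730055 0.19307983] [-2.42890281e-01  1.56170068e-01  1.69744630e+00 -8.62941832e-06
  1.28828347e+00  1.73445273e-01]
[[ 0.404  0.915 -0.   ]
 [ 0.915 -0.404  0.   ]
 [-0.    -0.    -1.   ]]
[[327.7, 0.0, 321.1], [0.0, 327.7, 196.7], [0.0, 0.0, 1.0]] [[0.915, -0.387, -0.118, 0.484], [-0.405, -0.875, -0.266, 0.075], [-0.0, 0.291, -0.957, 0.373], [0.0, 0.0, 0.0, 1.0]]
```

View pics/w1.png

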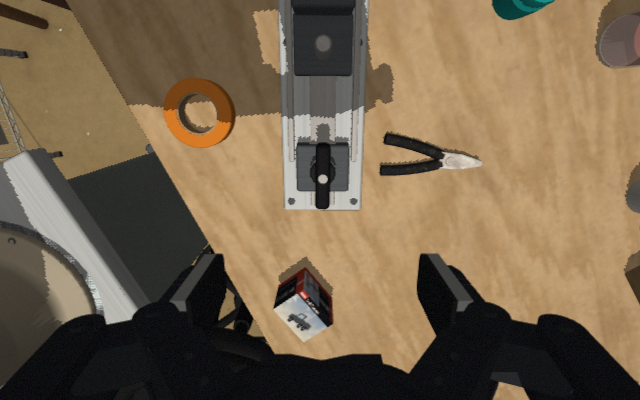

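The wrist view shows the knob axis at (322,179), the bar from (322,144) to (322,208), and the post top at (323,43). The bar is aligned with the image column.

```bash
python3 - <<'E'
from h import *
z=np.load("pics/w1.npz");c={k:z[k] for k in("mtx","world_from_camera")};d=z["d"]
for u,v,h in((322.3,179,.081),(322.5,43.5,.074),(322,144,.079),(321.7,208,.079)):
    w=ray("wrist",u,v,h,c);print(w.round(4),d[int(v),int(u)])
a=ray("w",322,144,.079,c)-ray("w",321.7,208,.079,c);print(np.linalg.norm(a),np.degrees(np.arctan2(a[1],a[0])))
# depth segment of bar top / post top
v,u=np.mgrid[0:400,0:640];T=c["world_from_camera"]
P=np.einsum('ij,jhw->hwi',np.linalg.inv(c["mtx"]),np.stack([u,v,np.ones_like(u)]).astype(float))*d[...,None];P=P@T[:3,:3].T+T[:3,3]
m=(abs(P[...,2]-.077)<.005)&(u>295)&(u<350)&(v>130)&(v<225);q=P[m][:,:2];l,n=np.linalg.eigh(np.cov(q.T))
ax=n[:,1]*np.sign(n[1,1]);t=(q-q.mean(0))@ax
print(len(q),q.mean(0),np.degrees(np.arctan2(ax[1],ax[0])),"midrange",q.mean(0)+ax*(t.max()+t.min())/2,np.ptp(t),np.ptp((q-q.mean(0))@n[:,0]))
m=(P[...,2]>.066)&(P[...,2]<.08)&(abs(u-323)<25)&(v>25)&(v<60);print(m.sum(),P[m].mean(0))
E
```

```text
[0.4562 0.0088 0.081 ] 0.30162227
[0.5026 0.1136 0.074 ] 0.27326947
[0.4687 0.0379 0.079 ] 0.29805562
[ 0.4441 -0.0173  0.079 ] 0.31195414
0.06047183175087397 65.91484334033173
932 [0.45747765 0.0104966 ] 65.61028783722125 midrange [0.4569376  0.00930549] 0.06072631506510934 0.013400012399762382
293 [0.50305851 0.11326572 0.07230917]
```

Call:
arm_command(moves=[[0.06, 0.002, 0.0012, 0.04, 0, 0, 0], [0.06, 0, 0, 0.04, 0, 0, 0], [0.06, 0, 0, 0.04, 0, 0, 0], [0.06, 0, 0, 0.022, 0, 0, 0], [0.04, 0, 0, 0, 0, 0, 0], [0.03, 0, 0, 0, 0, 0, 0]], grip_force=30)

```text
t: 3.78
eef_pos: [0.4567, 0.0085, 0.0522]
ee_rot: [0.838, 0.545, 0.001, 0.001]
wrist_force: [-0.4, 0.2, -0.5]
gripper_width: 0.0299
finger_force: 0.0
```

```bash
python3 - <<'E'
from h import *
s=observe();print({k:np.round(s[k],4).tolist() for k in("t","eef_pos","wrist_force","torque","gripper_width")})
p,d=imaging.read_camera("wrist");cv2.imwrite("pics/w2.png",p[100:400,160:480,::-1].repeat(2,0).repeat(2,1))
E
```

```text
{'t': 3.775, 'eef_pos': [0.4567, 0.0085, 0.0522], 'wrist_force': [-0.4263, 0.1604, -0.5114], 'torque': [-0.0019, -0.0735, -0.0163], 'gripper_width': 0.0299}
```

View pics/w2.png

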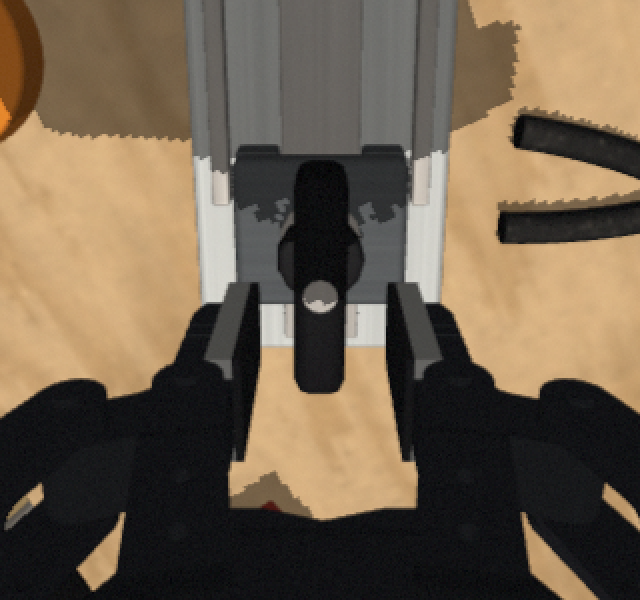

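The bar is centred between the pads: it sits at column 320 with the pads at 257 and 390. The axis pin is at crop (320,297). Next I'll check the centring along the bar.

```bash
python3 - <<'E'
from h import *
s=observe();M=R.from_quat(s["ee_rot"]).as_matrix()
for h in(.079,.081):
    w=ray("wrist",320,248.5,h);print(w,M.T@(w-s["eef_pos"]))
w=ray("wrist",160+323/2,100+160/2,.079);b=ray("wrist",160+320/2,100+391/2,.079);print((w+b)/2,M.T@((w+b)/2-s["eef_pos"]),np.linalg.norm(w-b))
E
```

```text
[0.45632971 0.00828955 0.079     ] [-0.00033653 -0.00030449 -0.02670068]
[0.4567274  0.00917502 0.081     ] [ 0.00063476 -0.00029685 -0.02870037]
[0.45837873 0.01199705 0.079     ] [ 3.88365388e-03  6.16763531e-05 -2.66986568e-02] 0.06402252357147768
```

Call:
arm_command(moves=[[0.02, 0.0003, -0.0002, 0.003, 0, 0, 0], [0.01, 0, 0, 0, 0, 0, 0], [0.01, 0, 0, 0, 0, 0, 0], [0.01, 0, 0, 0, 0, 0, 0]], grip_force=30)

```text
t: 4.32
eef_pos: [0.4561, 0.009, 0.0483]
ee_rot: [0.839, 0.545, 0.0, 0.0]
wrist_force: [-0.6, 0.0, -0.2]
gripper_width: 0.0099
finger_force: 0.0
```

```bash
cat > st.py <<'E'
from h import *
s=observe();M=R.from_quat(s["ee_rot"]).as_matrix()
print("t %.2f yaw %.2f pos %s F %s T %s w %.4f ff %.1f"%(s["t"],np.degrees(np.arctan2(M[1,0],M[0,0])),np.round(s["eef_pos"],4),np.round(s["wrist_force"],1),np.round(s["torque"],3),s["gripper_width"],s["finger_force"]))
E
python3 st.py
```

```text
t 4.33 yaw 66.00 pos [0.4561 0.009  0.0483] F [-0.6  0.  -0.2] T [ 0.009 -0.011 -0.002] w 0.0099 ff 0.0
```

```bash
python3 - <<'E'
from h import *
p,d=imaging.read_camera("wrist");cv2.imwrite("pics/w3.png",p[150:400,200:440,::-1].repeat(2,0).repeat(2,1))
E
```

```text
(no output)
```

View pics/w3.png

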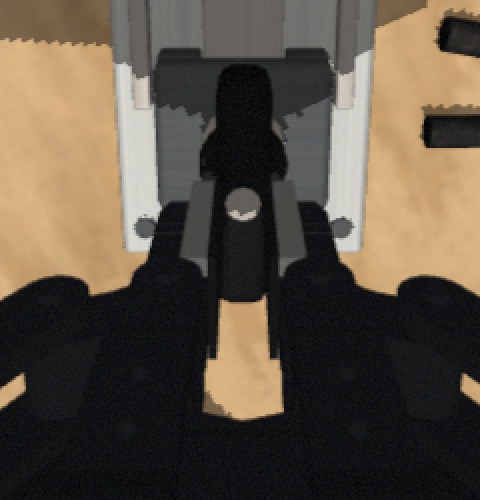

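The pads stand just beside the bar, with the gap spanning columns 212 to 272. They aren't pressing yet, so I'll close further.

Call:
arm_command(moves=[[0.0, 0, 0, 0, 0, 0, 0], [0.0, 0, 0, 0, 0, 0, 0], [0.0, 0, 0, 0, 0, 0, 0]], grip_force=30)

```text
t: 4.75
eef_pos: [0.456, 0.009, 0.0482]
ee_rot: [0.839, 0.545, -0.0, -0.0]
wrist_force: [-0.3, -0.6, -1.1]
gripper_width: -0.0001
finger_force: 0.0
```

```bash
python3 st.py
```

```text
t 4.75 yaw 66.00 pos [0.456  0.009  0.0482] F [-0.3 -0.6 -1.1] T [-0.045 -0.024  0.069] w -0.0001 ff 0.0
```

```bash
python3 - <<'E'
from h import *
s=observe();M=R.from_quat(s["ee_rot"]).as_matrix();c=imaging.calibration("wrist");T=c["world_from_camera"]
p,d=imaging.read_camera("wrist");cv2.imwrite("pics/w4.png",p[150:400,200:440,::-1].repeat(2,0).repeat(2,1))
v,u=np.mgrid[0:400,0:640]
P=np.einsum('ij,jhw->hwi',np.linalg.inv(c["mtx"]),np.stack([u,v,np.ones_like(u)]).astype(float))*d[...,None];P=P@T[:3,:3].T+T[:3,3]
for r in range(180,340,10):print(r,[(round(P[r,k,2],3),*( (M.T@(P[r,k]-s["eef_pos"]))[:2].round(3))) for k in(300,308,314,321,328,334,342)])
E
```

```text
180 [(np.float64(0.031), np.float64(0.025), np.float64(-0.013)), (np.float64(0.032), np.float64(0.025), np.float64(-0.008)), (np.float64(0.031), np.float64(0.025), np.float64(-0.004)), (np.float64(0.031), np.float64(0.025), np.float64(0.0)), (np.float64(0.03), np.float64(0.025), np.float64(0.005)), (np.float64(0.032), np.float64(0.025), np.float64(0.008)), (np.float64(0.031), np.float64(0.025), np.float64(0.013))]
190 [(np.float64(0.037), np.float64(0.02), np.float64(-0.013)), (np.float64(0.035), np.float64(0.02), np.float64(-0.008)), (np.float64(0.074), np.float64(0.031), np.float64(-0.003)), (np.float64(0.075), np.float64(0.031), np.float64(0.0)), (np.float64(0.075), np.float64(0.031), np.float64(0.004)), (np.float64(0.069), np.float64(0.029), np.float64(0.007)), (np.float64(0.036), np.float64(0.02), np.float64(0.013))]
200 [(np.float64(0.036), np.float64(0.013), np.float64(-0.013)), (np.float64(0.075), np.float64(0.026), np.float64(-0.006)), (np.float64(0.078), np.float64(0.027), np.float64(-0.003)), (np.float64(0.078), np.float64(0.027), np.float64(0.0)), (np.float64(0.077), np.f
[... 4884 characters left out ...]
.134), np.float64(0.002), np.float64(-0.002)), (np.float64(0.123), np.float64(-0.006), np.float64(0.0)), (np.float64(0.133), np.float64(0.001), np.float64(0.003)), (np.float64(0.148), np.float64(0.013), np.float64(0.004)), (np.float64(0.153), np.float64(0.017), np.float64(0.006))]
330 [(np.float64(0.157), np.float64(0.017), np.float64(-0.005)), (np.float64(0.15), np.float64(0.011), np.float64(-0.003)), (np.float64(0.134), np.float64(-0.003), np.float64(-0.002)), (np.float64(-0.0), np.float64(-0.111), np.float64(0.0)), (np.float64(0.133), np.float64(-0.003), np.float64(0.003)), (np.float64(0.15), np.float64(0.011), np.float64(0.004)), (np.float64(0.158), np.float64(0.017), np.float64(0.006))]
```

View pics/w4.png

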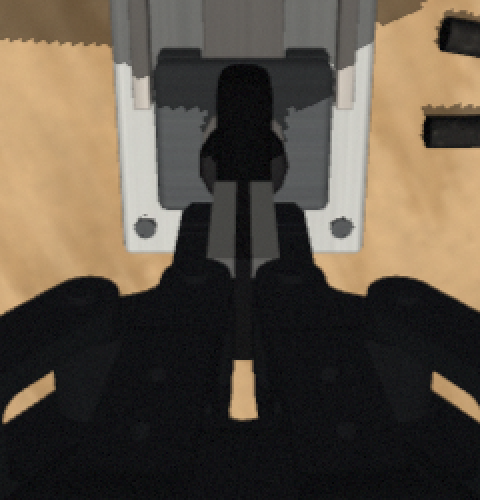

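The picture shows the pads shut at columns 212 to 276, meeting the bar's top edge at row 180. They seem to have shut above the bar, so I need to find where the finger ends really are. The wrist picture from before the descent has an unobstructed view of them.

```bash
python3 - <<'E'
from h import *
z=np.load("pics/w1.npz");c={k:z[k] for k in("mtx","world_from_camera")};d=z["d"];T=c["world_from_camera"]
v,u=np.mgrid[0:400,0:640]
P=np.einsum('ij,jhw->hwi',np.linalg.inv(c["mtx"]),np.stack([u,v,np.ones_like(u)]).astype(float))*d[...,None];P=P@T[:3,:3].T+T[:3,3]
M=np.array([[.404,.915,0],[.915,-.404,0],[0,0,-1]]);e=np.array([.4541,.0073,.1931])
Q=(P-e)@M
m=(d>.02)&(Q[...,2]<.015)&(v>200)&(v<330)&(P[...,2]>.1)
print("lowest world z of gripper pixels",np.sort(P[m][:,2])[:200:20].round(3))
for r in range(250,330,8):
    k=np.where(m[r])[0];k=k[(k<330)]
    if len(k):print(r,k.min(),k.max(),Q[r,k.max()].round(3),Q[r,k.min()].round(3))
s=observe();M=R.from_quat(s["ee_rot"]).as_matrix();print(s["joint_positions"].round(3),s["tau"].round(1))
E
```

```text
lowest world z of gripper pixels [0.243 0.244 0.245 0.245 0.245 0.245 0.246 0.246 0.246 0.247]
258 202 223 [ 0.007 -0.042 -0.052] [ 0.011 -0.048 -0.06 ]
266 190 224 [ 0.003 -0.042 -0.051] [ 0.007 -0.054 -0.058]
274 180 225 [-0.    -0.042 -0.052] [ 0.007 -0.055 -0.065]
282 173 226 [-0.005 -0.042 -0.05 ] [ 0.007 -0.056 -0.07 ]
290 167 226 [-0.008 -0.042 -0.052] [ 0.007 -0.055 -0.077]
298 161 224 [-0.01  -0.042 -0.055] [ 0.008 -0.055 -0.082]
306 143 221 [-0.01  -0.042 -0.061] [ 0.012 -0.055 -0.093]
314 87 217 [-0.011 -0.042 -0.065] [ 0.012 -0.07  -0.096]
322 66 213 [-0.01  -0.042 -0.072] [ 0.013 -0.072 -0.101]
[-0.238  0.346  1.877 -0.     0.918  0.181] [  0.  -36.9 -20.1  -0.    0.   -0. ]
```

The depth shows the finger ends about 37 mm short of the reported TCP: 50 mm behind it when open, where 13 mm is expected. That also explains why they closed just above the bar, so the real tip height is the reported z plus 0.037. I'll open, go down by that difference and watch the force.

Call:
arm_command(moves=[[0.03, 0, 0, 0, 0, 0, 0], [0.034, 0, 0, 0, 0, 0, 0], [0.034, 0, 0, 0.01, 0, 0, 0], [0.034, 0, 0, 0.01, 0, 0, 0], [0.034, 0, 0, 0, 0, 0, 0]])

```text
t: 5.42
eef_pos: [0.4553, 0.0091, 0.0272]
ee_rot: [0.839, 0.545, -0.001, -0.001]
wrist_force: [0.1, 0.0, -0.9]
gripper_width: 0.0341
finger_force: 0.0
```

Call:
arm_command(moves=[[0.034, 0, 0, 0.008, 0, 0, 0], [0.034, 0, 0, 0.006, 0, 0, 0], [0.034, 0, 0, 0, 0, 0, 0]])

```text
t: 5.8
eef_pos: [0.4557, 0.009, 0.0137]
ee_rot: [0.839, 0.545, -0.0, -0.0]
wrist_force: [-0.3, 0.8, -0.5]
gripper_width: 0.0341
finger_force: 0.0
```

Call:
arm_command(moves=[[0.02, 0, 0, 0, 0, 0, 0], [0.0, 0, 0, 0, 0, 0, 0], [0.0, 0, 0, 0, 0, 0, 0], [0.0, 0, 0, 0, 0, 0, 0]], grip_force=30)

```text
t: 6.3
eef_pos: [0.4561, 0.009, 0.0143]
ee_rot: [0.839, 0.545, 0.0, 0.0]
wrist_force: [-1.1, 0.4, 1.5]
gripper_width: 0.0235
finger_force: 29.5
```

```bash
python3 st.py
```

```text
t 6.30 yaw 66.00 pos [0.4561 0.009  0.0143] F [-1.1  0.4  1.5] T [-0.004  0.096  0.02 ] w 0.0235 ff 29.5
```

The opening is 23.5 mm rather than 14 mm, so the pad ends are on the 26 mm hub below the bar. I'll open, rise 9 mm and regrip.

Call:
arm_command(moves=[[0.034, 0, 0, 0, 0, 0, 0], [0.034, 0, 0, 0, 0, 0, 0], [0.034, 0, 0, -0.009, 0, 0, 0], [0.034, 0, 0, 0, 0, 0, 0], [0.015, 0, 0, 0, 0, 0, 0], [0.0, 0, 0, 0, 0, 0, 0], [0.0, 0, 0, 0, 0, 0, 0], [0.0, 0, 0, 0, 0, 0, 0]], grip_force=30)

```text
t: 7.3
eef_pos: [0.4561, 0.009, 0.0233]
ee_rot: [0.839, 0.545, 0.0, 0.0]
wrist_force: [-0.8, -0.3, 4.2]
gripper_width: 0.0132
finger_force: 32.1
```

```bash
python3 st.py;  python3 - <<'E'
from h import *
p,d=imaging.read_camera("wrist");cv2.imwrite("pics/w5.png",p[150:400,200:440,::-1].repeat(2,0).repeat(2,1))
E
```

```text
t 7.30 yaw 66.00 pos [0.4561 0.009  0.0233] F [-0.8 -0.3  4.2] T [ 0.036  0.161 -0.078] w 0.0132 ff 32.1
```

View pics/w5.png

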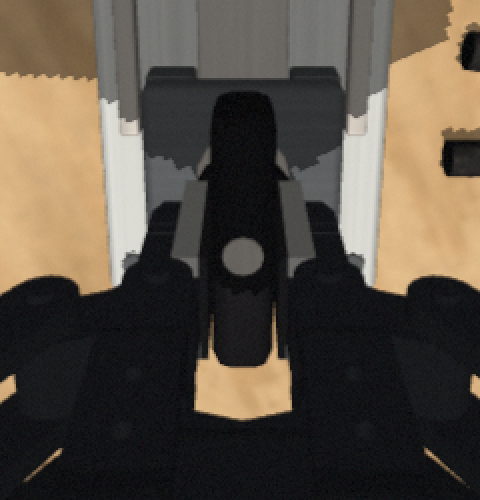

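The bar is now held between the pads at 13.2 mm, with the pin at (242,256) centred. I'll start rocking, clockwise or counter-clockwise in small steps, and read the torque each time. The first swing is counter-clockwise, which is negative tool z.

Call:
arm_command(moves=[[0.0, 0, 0, 0, 0, 0, -0.25], [0.0, 0, 0, 0, 0, 0, -0.25], [0.0, 0, 0, 0, 0, 0, 0]])

```text
t: 7.72
eef_pos: [0.4561, 0.0089, 0.0233]
ee_rot: [0.819, 0.574, 0.0, 0.0]
wrist_force: [-0.3, -0.2, 5.8]
gripper_width: 0.013
finger_force: 32.2
```

```bash
python3 st.py
```

```text
t 7.72 yaw 70.06 pos [0.4561 0.0089 0.0233] F [-0.3 -0.2  5.8] T [0.069 0.18  0.016] w 0.0130 ff 32.2
```

Call:
arm_command(moves=[[0.0, 0, 0, 0, 0, 0, -0.25], [0.0, 0, 0, 0, 0, 0, 0]])

```text
t: 7.98
eef_pos: [0.4561, 0.009, 0.0233]
ee_rot: [0.809, 0.588, 0.0, 0.0]
wrist_force: [-1.3, -1.0, 6.1]
gripper_width: 0.0134
finger_force: 32.2
```

```bash
python3 st.py
```

```text
t 7.97 yaw 72.07 pos [0.4561 0.009  0.0233] F [-1.3 -1.   6.1] T [0.018 0.154 0.007] w 0.0134 ff 32.2
```

Call:
arm_command(moves=[[0.0, 0, 0, 0, 0, 0, -0.25], [0.0, 0, 0, 0, 0, 0, 0]])

```text
t: 8.22
eef_pos: [0.4561, 0.009, 0.0233]
ee_rot: [0.798, 0.602, 0.0, 0.0]
wrist_force: [-0.9, 0.1, 5.3]
gripper_width: 0.0133
finger_force: 32.2
```

```bash
cat > st.py <<'E'
from h import *
t=[];
for i in range(3):
    s=observe();t.append(s["torque"][2])
    if i<2: imaging.read_camera("wrist")
M=R.from_quat(s["ee_rot"]).as_matrix()
print("t %.2f yaw %.2f pos %s F %s Tz %.3f %s w %.4f ff %.1f"%(s["t"],np.degrees(np.arctan2(M[1,0],M[0,0])),np.round(s["eef_pos"],4),np.round(s["wrist_force"],1),np.mean(t),np.round(t,3),s["gripper_width"],s["finger_force"]))
E
python3 st.py
```

```text
t 8.32 yaw 74.05 pos [0.4561 0.009  0.0233] F [-0.3  0.   5. ] Tz 0.027 [0.033 0.    0.046] w 0.0130 ff 32.2
```

```bash
cat > bar.py <<'E'
from h import *
def bar():
    s=observe();M=R.from_quat(s["ee_rot"]).as_matrix();c=imaging.calibration("wrist");T=c["world_from_camera"]
    p,d=imaging.read_camera("wrist");v,u=np.mgrid[0:400,0:640]
    P=np.einsum('ij,jhw->hwi',np.linalg.inv(c["mtx"]),np.stack([u,v,np.ones_like(u)]).astype(float))*d[...,None];P=P@T[:3,:3].T+T[:3,3]
    Q=(P-s["eef_pos"])@M
    m=(d>.02)&(P[...,2]>.074)&(P[...,2]<.083)&(Q[...,0]>.013)&(Q[...,0]<.028)&(abs(Q[...,1])<.02)
    q=Q[m];k=np.polyfit(q[:,0],q[:,1],1);a=-np.degrees(np.arctan(k[0]))
    print("n",m.sum(),"bar rel tool deg (ccw +) %.2f"%a,"offset %.4f"%k[1],"bar world yaw %.2f"%(np.degrees(np.arctan2(M[1,0],M[0,0]))+a))
bar()
E
python3 bar.py
```

```text
n 1113 bar rel tool deg (ccw +) -0.51 offset 0.0002 bar world yaw 73.54
```

The bar follows the tool and there's still no load, so I'll carry on.

Call:
arm_command(moves=[[0.0, 0, 0, 0, 0, 0, -0.25], [0.0, 0, 0, 0, 0, 0, 0]])

```text
t: 8.62
eef_pos: [0.4561, 0.009, 0.0233]
ee_rot: [0.788, 0.616, 0.0, 0.0]
wrist_force: [-0.4, 0.1, 5.9]
gripper_width: 0.0129
finger_force: 32.2
```

```bash
python3 st.py
```

```text
t 8.72 yaw 76.05 pos [0.4561 0.009  0.0233] F [-0.8  0.4  5.4] Tz 0.066 [0.058 0.049 0.091] w 0.0132 ff 32.2
```

Call:
arm_command(moves=[[0.0, 0, 0, 0, 0, 0, -0.2], [0.0, 0, 0, 0, 0, 0, 0]])

```text
t: 8.98
eef_pos: [0.4561, 0.009, 0.0233]
ee_rot: [0.779, 0.627, 0.0, 0.0]
wrist_force: [-0.8, -0.5, 6.1]
gripper_width: 0.013
finger_force: 32.2
```

```bash
python3 st.py; python3 bar.py
```

```text
t 9.07 yaw 77.65 pos [0.4561 0.009  0.0233] F [-1.2  0.8  5.4] Tz 0.011 [ 0.022 -0.027  0.039] w 0.0134 ff 32.2
n 1103 bar rel tool deg (ccw +) -0.32 offset 0.0003 bar world yaw 77.33
```

Call:
arm_command(moves=[[0.0, 0, 0, 0, 0, 0, -0.25], [0.0, 0, 0, 0, 0, 0, 0]])

```text
t: 9.38
eef_pos: [0.4561, 0.009, 0.0233]
ee_rot: [0.768, 0.641, 0.0, 0.0]
wrist_force: [-0.7, 0.6, 5.8]
gripper_width: 0.0136
finger_force: 32.2
```

```bash
python3 st.py
```

```text
t 9.47 yaw 79.65 pos [0.4561 0.009  0.0233] F [-0.3  1.   5.9] Tz 0.037 [0.007 0.037 0.066] w 0.0134 ff 32.2
```

Call:
arm_command(moves=[[0.0, 0, 0, 0, 0, 0, -0.25], [0.0, 0, 0, 0, 0, 0, 0]])

```text
t: 9.72
eef_pos: [0.4561, 0.0089, 0.0233]
ee_rot: [0.757, 0.654, 0.0, 0.0]
wrist_force: [-0.8, -0.0, 5.0]
gripper_width: 0.0134
finger_force: 32.2
```

```bash
python3 st.py;python3 bar.py
```

```text
t 9.82 yaw 81.65 pos [0.4561 0.009  0.0233] F [-0.4  0.8  4.6] Tz 0.069 [0.072 0.038 0.098] w 0.0131 ff 32.2
n 1096 bar rel tool deg (ccw +) 0.19 offset 0.0004 bar world yaw 81.85
```

```bash
sed -i 's/^print("t /print("tau6 %.3f tau1 %.3f"%(s["tau"][5],s["tau"][0]),np.round(s["torque"],3),"j6 %.3f"%s["joint_positions"][5]);print("t /' st.py; python3 st.py
```

```text
tau6 0.040 tau1 -0.127 [-0.009  0.174  0.094] j6 -0.092
t 9.97 yaw 81.65 pos [0.4561 0.009  0.0233] F [-1.1  0.3  5.1] Tz 0.073 [0.108 0.018 0.094] w 0.0134 ff 32.3
```

Call:
arm_command(moves=[[0.0, 0, 0, 0, 0, 0, -0.2], [0.0, 0, 0, 0, 0, 0, 0]])

```text
t: 10.22
eef_pos: [0.4561, 0.009, 0.0233]
ee_rot: [0.747, 0.664, 0.0, 0.0]
wrist_force: [-1.4, 0.1, 5.3]
gripper_width: 0.0132
finger_force: 32.3
```

```bash
python3 st.py
```

```text
tau6 0.014 tau1 -0.109 [0.065 0.225 0.017] j6 -0.120
t 10.32 yaw 83.25 pos [0.4561 0.009  0.0233] F [-0.9 -0.   4.8] Tz 0.025 [0.039 0.019 0.017] w 0.0132 ff 32.3
```

Call:
arm_command(moves=[[0.0, 0, 0, 0, 0, 0, -0.25], [0.0, 0, 0, 0, 0, 0, 0]])

```text
t: 10.58
eef_pos: [0.4561, 0.009, 0.0233]
ee_rot: [0.736, 0.677, 0.0, 0.0]
wrist_force: [-0.9, 0.1, 4.6]
gripper_width: 0.0133
finger_force: 32.3
```

```bash
python3 st.py;python3 bar.py
```

```text
tau6 -0.139 tau1 -0.025 [ 0.053  0.135 -0.105] j6 -0.155
t 10.68 yaw 85.23 pos [0.4561 0.009  0.0233] F [-0.3 -0.5  4.5] Tz -0.115 [-0.091 -0.148 -0.105] w 0.0133 ff 32.3
n 1093 bar rel tool deg (ccw +) -1.17 offset 0.0001 bar world yaw 84.05
```

Resistance has appeared, with Tz about -0.12. From here I'll use smaller steps.

Call:
arm_command(moves=[[0.0, 0, 0, 0, 0, 0, -0.15], [0.0, 0, 0, 0, 0, 0, 0]])

```text
t: 10.98
eef_pos: [0.4561, 0.009, 0.0233]
ee_rot: [0.729, 0.685, 0.0, 0.0]
wrist_force: [-1.2, -0.0, 4.8]
gripper_width: 0.0129
finger_force: 32.3
```

```bash
python3 st.py
```

```text
tau6 -0.123 tau1 -0.091 [ 0.051  0.144 -0.099] j6 -0.176
t 11.07 yaw 86.42 pos [0.4561 0.009  0.0233] F [-1.1  0.3  5.3] Tz -0.141 [-0.189 -0.137 -0.099] w 0.0132 ff 32.3
```

Call:
arm_command(moves=[[0.0, 0, 0, 0, 0, 0, -0.2], [0.0, 0, 0, 0, 0, 0, 0]])

```text
t: 11.32
eef_pos: [0.4561, 0.009, 0.0233]
ee_rot: [0.719, 0.695, 0.0, 0.0]
wrist_force: [0.3, 1.3, 6.0]
gripper_width: 0.0132
finger_force: 32.5
```

```bash
python3 st.py
```

```text
tau6 -0.243 tau1 -0.038 [ 0.03   0.163 -0.282] j6 -0.204
t 11.43 yaw 88.00 pos [0.4561 0.009  0.0233] F [0.1 0.6 5.3] Tz -0.276 [-0.252 -0.294 -0.282] w 0.0130 ff 32.5
```

That's the hard stop, at -0.28 N m and well above the grind. I'll reverse, quickly through the loose zone and then in small steps.

Call:
arm_command(moves=[[0.0, 0, 0, 0, 0, 0, 0.5], [0.0, 0, 0, 0, 0, 0, 0.65], [0.0, 0, 0, 0, 0, 0, 0.65], [0.0, 0, 0, 0, 0, 0, 0.65], [0.0, 0, 0, 0, 0, 0, 0.5], [0.0, 0, 0, 0, 0, 0, 0.25], [0.0, 0, 0, 0, 0, 0, 0]])

```text
t: 12.3
eef_pos: [0.4561, 0.0089, 0.0233]
ee_rot: [0.855, 0.518, 0.0, 0.0]
wrist_force: [-1.2, -0.0, 5.4]
gripper_width: 0.0129
finger_force: 32.2
```

```bash
python3 st.py
```

```text
tau6 0.030 tau1 -0.036 [0.044 0.164 0.007] j6 0.243
t 12.40 yaw 62.45 pos [0.4561 0.009  0.0233] F [-0.8 -0.2  5.4] Tz 0.032 [0.032 0.056 0.007] w 0.0135 ff 32.2
```

Call:
arm_command(moves=[[0.0, 0, 0, 0, 0, 0, 0.25], [0.0, 0, 0, 0, 0, 0, 0]])

```text
t: 12.65
eef_pos: [0.4561, 0.0089, 0.0233]
ee_rot: [0.864, 0.503, 0.0, 0.0]
wrist_force: [-1.4, -0.3, 6.0]
gripper_width: 0.0133
finger_force: 32.2
```

```bash
python3 st.py
```

```text
tau6 0.152 tau1 -0.092 [-0.004  0.114  0.182] j6 0.277
t 12.75 yaw 60.47 pos [0.4562 0.0089 0.0233] F [0.1 0.3 5.4] Tz 0.213 [0.215 0.242 0.182] w 0.0134 ff 32.2
```

Call:
arm_command(moves=[[0.0, 0, 0, 0, 0, 0, 0.13], [0.0, 0, 0, 0, 0, 0, 0]])

```text
t: 13.0
eef_pos: [0.4562, 0.0089, 0.0233]
ee_rot: [0.869, 0.496, 0.0, 0.0]
wrist_force: [-0.9, 0.5, 4.5]
gripper_width: 0.0131
finger_force: 32.2
```

```bash
python3 st.py
```

```text
tau6 0.155 tau1 -0.113 [-0.013  0.16   0.139] j6 0.296
t 13.10 yaw 59.43 pos [0.4561 0.0089 0.0233] F [-0.5  0.4  4.7] Tz 0.139 [0.152 0.125 0.139] w 0.0134 ff 32.2
```

Still grinding, so I'll continue.

Call:
arm_command(moves=[[0.0, 0, 0, 0, 0, 0, 0.22], [0.0, 0, 0, 0, 0, 0, 0]])

```text
t: 13.35
eef_pos: [0.4561, 0.0089, 0.0233]
ee_rot: [0.876, 0.482, 0.0, 0.0]
wrist_force: [-0.3, -0.1, 4.6]
gripper_width: 0.0133
finger_force: 32.2
```

```bash
python3 st.py
```

```text
tau6 0.137 tau1 -0.012 [0.005 0.148 0.121] j6 0.326
t 13.45 yaw 57.67 pos [0.4561 0.0089 0.0233] F [-1.2 -0.1  5.1] Tz 0.124 [0.146 0.106 0.121] w 0.0136 ff 32.2
```

Call:
arm_command(moves=[[0.0, 0, 0, 0, 0, 0, 0.25], [0.0, 0, 0, 0, 0, 0, 0]])

```text
t: 13.7
eef_pos: [0.4561, 0.0089, 0.0233]
ee_rot: [0.884, 0.467, 0.0, 0.0]
wrist_force: [-0.2, -1.2, 5.2]
gripper_width: 0.0129
finger_force: 32.2
```

```bash
python3 st.py
```

```text
tau6 0.211 tau1 -0.004 [-0.01   0.203  0.22 ] j6 0.361
t 13.80 yaw 55.68 pos [0.4562 0.0089 0.0233] F [-0.6 -0.5  5.2] Tz 0.200 [0.21  0.171 0.22 ] w 0.0133 ff 32.2
```

Call:
arm_command(moves=[[0.0, 0, 0, 0, 0, 0, 0.12], [0.0, 0, 0, 0, 0, 0, 0]])

```text
t: 14.05
eef_pos: [0.4561, 0.0089, 0.0233]
ee_rot: [0.888, 0.46, 0.0, 0.0]
wrist_force: [-1.3, 0.4, 5.3]
gripper_width: 0.0133
finger_force: 32.3
```

```bash
python3 st.py
```

```text
tau6 0.166 tau1 -0.067 [0.05  0.096 0.193] j6 0.378
t 14.15 yaw 54.72 pos [0.4561 0.0089 0.0233] F [-1.4  0.3  5.8] Tz 0.158 [0.103 0.177 0.193] w 0.0134 ff 32.2
```

Call:
arm_command(moves=[[0.0, 0, 0, 0, 0, 0, 0.25], [0.0, 0, 0, 0, 0, 0, 0]])

```text
t: 14.4
eef_pos: [0.4561, 0.0089, 0.0233]
ee_rot: [0.896, 0.444, 0.0, 0.0]
wrist_force: [-0.3, -0.9, 5.7]
gripper_width: 0.0132
finger_force: 32.3
```

```bash
python3 st.py
```

```text
tau6 0.245 tau1 -0.082 [-0.018  0.138  0.233] j6 0.413
t 14.50 yaw 52.73 pos [0.4561 0.0089 0.0233] F [-1.3 -0.9  4.2] Tz 0.248 [0.228 0.282 0.233] w 0.0131 ff 32.2
```

Call:
arm_command(moves=[[0.0, 0, 0, 0, 0, 0, 0.1], [0.0, 0, 0, 0, 0, 0, 0]])

```text
t: 14.75
eef_pos: [0.4561, 0.0089, 0.0233]
ee_rot: [0.899, 0.438, 0.0, 0.0]
wrist_force: [-1.3, -0.9, 4.6]
gripper_width: 0.0135
finger_force: 32.3
```

```bash
python3 st.py
```

```text
tau6 0.297 tau1 0.009 [-0.054  0.191  0.273] j6 0.427
t 14.85 yaw 51.94 pos [0.4561 0.0089 0.0233] F [-1.4 -0.5  5.7] Tz 0.300 [0.289 0.338 0.273] w 0.0134 ff 32.3
```

That's the clockwise stop. Next is swing 3, counter-clockwise.

Call:
arm_command(moves=[[0.0, 0, 0, 0, 0, 0, -0.5], [0.0, 0, 0, 0, 0, 0, -0.65], [0.0, 0, 0, 0, 0, 0, -0.65], [0.0, 0, 0, 0, 0, 0, -0.5], [0.0, 0, 0, 0, 0, 0, -0.3], [0.0, 0, 0, 0, 0, 0, -0.3], [0.0, 0, 0, 0, 0, 0, 0]])

```text
t: 15.72
eef_pos: [0.4561, 0.009, 0.0233]
ee_rot: [0.793, 0.61, 0.0, 0.0]
wrist_force: [-0.7, 0.5, 5.1]
gripper_width: 0.0133
finger_force: 32.2
```

```bash
python3 st.py
```

```text
tau6 0.022 tau1 -0.111 [0.077 0.171 0.017] j6 0.022
t 15.82 yaw 75.09 pos [0.4561 0.0089 0.0233] F [-0.4  0.2  5.3] Tz 0.043 [0.06  0.051 0.017] w 0.0130 ff 32.2
```

Call:
arm_command(moves=[[0.0, 0, 0, 0, 0, 0, -0.2], [0.0, 0, 0, 0, 0, 0, -0.2], [0.0, 0, 0, 0, 0, 0, 0]])

```text
t: 16.2
eef_pos: [0.4561, 0.009, 0.0233]
ee_rot: [0.775, 0.631, 0.0, 0.0]
wrist_force: [-0.7, 0.7, 5.8]
gripper_width: 0.0131
finger_force: 32.3
```

```bash
python3 st.py
```

```text
tau6 -0.008 tau1 -0.073 [ 0.01   0.171 -0.017] j6 -0.034
t 16.30 yaw 78.29 pos [0.4561 0.009  0.0233] F [-1.  -0.1  6.1] Tz -0.019 [-0.024 -0.017 -0.017] w 0.0133 ff 32.3
```

Call:
arm_command(moves=[[0.0, 0, 0, 0, 0, 0, -0.15], [0.0, 0, 0, 0, 0, 0, -0.15], [0.0, 0, 0, 0, 0, 0, 0]])

```text
t: 16.68
eef_pos: [0.4561, 0.009, 0.0233]
ee_rot: [0.762, 0.647, 0.0, 0.0]
wrist_force: [-1.3, -0.0, 5.2]
gripper_width: 0.0137
finger_force: 32.3
```

```bash
python3 st.py
```

```text
tau6 -0.015 tau1 -0.064 [0.065 0.18  0.044] j6 -0.076
t 16.77 yaw 80.69 pos [0.4561 0.009  0.0233] F [-1.5  0.5  5.6] Tz 0.014 [-0.009  0.008  0.044] w 0.0137 ff 32.3
```

Call:
arm_command(moves=[[0.0, 0, 0, 0, 0, 0, -0.15], [0.0, 0, 0, 0, 0, 0, -0.15], [0.0, 0, 0, 0, 0, 0, 0]])

```text
t: 17.15
eef_pos: [0.456, 0.009, 0.0233]
ee_rot: [0.748, 0.663, 0.0, 0.0]
wrist_force: [-0.9, -0.4, 5.2]
gripper_width: 0.0132
finger_force: 32.3
```

```bash
python3 st.py
```

```text
tau6 -0.014 tau1 -0.065 [0.012 0.213 0.011] j6 -0.118
t 17.25 yaw 83.09 pos [0.4561 0.009  0.0233] F [-0.6 -0.   5.6] Tz -0.048 [-0.074 -0.081  0.011] w 0.0133 ff 32.3
```

Call:
arm_command(moves=[[0.0, 0, 0, 0, 0, 0, -0.15], [0.0, 0, 0, 0, 0, 0, -0.15], [0.0, 0, 0, 0, 0, 0, 0]])

```text
t: 17.62
eef_pos: [0.4561, 0.009, 0.0233]
ee_rot: [0.734, 0.679, 0.0, 0.0]
wrist_force: [0.1, 0.8, 5.6]
gripper_width: 0.0135
finger_force: 32.3
```

```bash
python3 st.py
```

```text
tau6 -0.083 tau1 -0.046 [ 0.043  0.159 -0.133] j6 -0.159
t 17.73 yaw 85.48 pos [0.4561 0.009  0.0233] F [-0.9  1.   5.2] Tz -0.091 [-0.048 -0.09  -0.133] w 0.0131 ff 32.3
```

Call:
arm_command(moves=[[0.0, 0, 0, 0, 0, 0, -0.25], [0.0, 0, 0, 0, 0, 0, 0]])

```text
t: 17.98
eef_pos: [0.4561, 0.009, 0.0233]
ee_rot: [0.722, 0.691, 0.0, 0.0]
wrist_force: [-1.1, 0.1, 5.7]
gripper_width: 0.0133
finger_force: 32.3
```

```bash
python3 st.py
```

```text
tau6 -0.094 tau1 -0.098 [ 0.084  0.167 -0.065] j6 -0.194
t 18.07 yaw 87.47 pos [0.4561 0.009  0.0233] F [0.1 0.4 5.3] Tz -0.089 [-0.129 -0.072 -0.065] w 0.0133 ff 32.3
```

Grinding at about 0.1, so I'll continue.

Call:
arm_command(moves=[[0.0, 0, 0, 0, 0, 0, -0.27], [0.0, 0, 0, 0, 0, 0, 0]])

```text
t: 18.32
eef_pos: [0.4561, 0.009, 0.0233]
ee_rot: [0.709, 0.705, 0.0, 0.0]
wrist_force: [-0.7, -1.0, 5.5]
gripper_width: 0.0135
finger_force: 32.3
```

```bash
python3 st.py
```

```text
tau6 -0.106 tau1 -0.048 [ 0.039  0.23  -0.099] j6 -0.232
t 18.43 yaw 89.63 pos [0.4561 0.009  0.0233] F [-1.3  1.   4.6] Tz -0.097 [-0.064 -0.128 -0.099] w 0.0134 ff 32.3
```

Call:
arm_command(moves=[[0.0, 0, 0, 0, 0, 0, -0.27], [0.0, 0, 0, 0, 0, 0, 0]])

```text
t: 18.68
eef_pos: [0.4561, 0.009, 0.0233]
ee_rot: [0.696, 0.718, 0.0, 0.0]
wrist_force: [-1.1, 0.0, 6.0]
gripper_width: 0.0132
finger_force: 32.3
```

```bash
python3 st.py
```

```text
tau6 -0.148 tau1 -0.063 [ 0.072  0.15  -0.156] j6 -0.269
t 18.77 yaw 91.79 pos [0.4561 0.009  0.0233] F [-1.1 -0.3  5.4] Tz -0.144 [-0.145 -0.131 -0.156] w 0.0133 ff 32.3
```

Call:
arm_command(moves=[[0.0, 0, 0, 0, 0, 0, -0.2], [0.0, 0, 0, 0, 0, 0, 0]])

```text
t: 19.02
eef_pos: [0.4561, 0.009, 0.0233]
ee_rot: [0.686, 0.728, 0.0, -0.0]
wrist_force: [-1.2, -0.1, 6.1]
gripper_width: 0.0128
finger_force: 32.6
```

```bash
python3 st.py
```

```text
tau6 -0.244 tau1 -0.087 [ 0.087  0.227 -0.219] j6 -0.297
t 19.12 yaw 93.37 pos [0.456  0.0091 0.0233] F [-0.7  0.6  6.3] Tz -0.245 [-0.273 -0.242 -0.219] w 0.0136 ff 32.5
```

At the stop. I'll press slightly, then reverse for swing 4.

Call:
arm_command(moves=[[0.0, 0, 0, 0, 0, 0, -0.08], [0.0, 0, 0, 0, 0, 0, 0], [0.0, 0, 0, 0, 0, 0, 0.5], [0.0, 0, 0, 0, 0, 0, 0.65], [0.0, 0, 0, 0, 0, 0, 0.65], [0.0, 0, 0, 0, 0, 0, 0.65], [0.0, 0, 0, 0, 0, 0, 0.65], [0.0, 0, 0, 0, 0, 0, 0.5], [0.0, 0, 0, 0, 0, 0, 0.4], [0.0, 0, 0, 0, 0, 0, 0]])

```text
t: 20.38
eef_pos: [0.4561, 0.009, 0.0233]
ee_rot: [0.857, 0.515, 0.0, 0.0]
wrist_force: [-0.8, 0.4, 5.1]
gripper_width: 0.0132
finger_force: 32.2
```

```bash
python3 st.py
```

```text
tau6 -0.024 tau1 -0.000 [ 0.057  0.148 -0.032] j6 0.250
t 20.48 yaw 62.05 pos [0.4561 0.009  0.0233] F [-0.5 -0.   4.2] Tz -0.028 [-0.003 -0.048 -0.032] w 0.0138 ff 32.2
```

Call:
arm_command(moves=[[0.0, 0, 0, 0, 0, 0, 0.12], [0.0, 0, 0, 0, 0, 0, 0.13], [0.0, 0, 0, 0, 0, 0, 0]])

```text
t: 20.85
eef_pos: [0.4561, 0.009, 0.0233]
ee_rot: [0.866, 0.5, 0.0, 0.0]
wrist_force: [0.1, -0.8, 6.2]
gripper_width: 0.0129
finger_force: 32.2
```

```bash
python3 st.py
```

```text
tau6 0.015 tau1 -0.056 [-0.014  0.13   0.021] j6 0.285
t 20.95 yaw 60.05 pos [0.4561 0.0089 0.0233] F [-0.2  0.3  5. ] Tz -0.006 [-0.069  0.031  0.021] w 0.0134 ff 32.2
```

Call:
arm_command(moves=[[0.0, 0, 0, 0, 0, 0, 0.15], [0.0, 0, 0, 0, 0, 0, 0.15], [0.0, 0, 0, 0, 0, 0, 0]])

```text
t: 21.32
eef_pos: [0.4562, 0.0089, 0.0233]
ee_rot: [0.876, 0.482, 0.0, 0.0]
wrist_force: [-0.2, -0.3, 5.3]
gripper_width: 0.0134
finger_force: 32.2
```

```bash
python3 st.py
```

```text
tau6 0.101 tau1 -0.022 [-0.031  0.138  0.051] j6 0.326
t 21.43 yaw 57.66 pos [0.4561 0.0089 0.0233] F [-0.6  0.3  4.8] Tz 0.081 [0.079 0.112 0.051] w 0.0129 ff 32.2
```

Call:
arm_command(moves=[[0.0, 0, 0, 0, 0, 0, 0.28], [0.0, 0, 0, 0, 0, 0, 0]])

```text
t: 21.68
eef_pos: [0.4562, 0.0089, 0.0233]
ee_rot: [0.885, 0.465, 0.0, 0.0]
wrist_force: [-0.6, -0.3, 4.2]
gripper_width: 0.0132
finger_force: 32.2
```

```bash
python3 st.py
```

```text
tau6 0.078 tau1 -0.030 [-0.007  0.163  0.039] j6 0.365
t 21.77 yaw 55.43 pos [0.4562 0.0089 0.0233] F [-0.6 -0.7  4.7] Tz 0.077 [0.109 0.082 0.039] w 0.0131 ff 32.2
```

Call:
arm_command(moves=[[0.0, 0, 0, 0, 0, 0, 0.28], [0.0, 0, 0, 0, 0, 0, 0]])

```text
t: 22.02
eef_pos: [0.4562, 0.0089, 0.0233]
ee_rot: [0.894, 0.448, 0.0, 0.0]
wrist_force: [-1.4, 0.4, 5.0]
gripper_width: 0.0133
finger_force: 32.2
```

```bash
python3 st.py
```

```text
tau6 0.107 tau1 -0.016 [0.02  0.137 0.128] j6 0.404
t 22.12 yaw 53.20 pos [0.4562 0.0089 0.0233] F [-0.5  0.3  5.7] Tz 0.115 [0.106 0.111 0.128] w 0.0133 ff 32.2
```

Call:
arm_command(moves=[[0.0, 0, 0, 0, 0, 0, 0.18], [0.0, 0, 0, 0, 0, 0, 0.18], [0.0, 0, 0, 0, 0, 0, 0]])

```text
t: 22.5
eef_pos: [0.4561, 0.0089, 0.0233]
ee_rot: [0.905, 0.425, 0.0, 0.0]
wrist_force: [-2.1, -0.0, 4.7]
gripper_width: 0.013
finger_force: 32.3
```

```bash
python3 st.py
```

```text
tau6 0.289 tau1 -0.115 [0.008 0.186 0.295] j6 0.454
t 22.60 yaw 50.35 pos [0.4561 0.0089 0.0233] F [-0.6 -0.9  5. ] Tz 0.281 [0.238 0.31  0.295] w 0.0133 ff 32.3
```

At the clockwise stop, which completes swing 4. Now swing counter-clockwise.

Call:
arm_command(moves=[[0.0, 0, 0, 0, 0, 0, 0.05], [0.0, 0, 0, 0, 0, 0, -0.5], [0.0, 0, 0, 0, 0, 0, -0.65], [0.0, 0, 0, 0, 0, 0, -0.65], [0.0, 0, 0, 0, 0, 0, -0.65], [0.0, 0, 0, 0, 0, 0, -0.65], [0.0, 0, 0, 0, 0, 0, -0.5], [0.0, 0, 0, 0, 0, 0, -0.4], [0.0, 0, 0, 0, 0, 0, 0]])

```text
t: 23.72
eef_pos: [0.4561, 0.009, 0.0233]
ee_rot: [0.755, 0.656, 0.0, 0.0]
wrist_force: [-0.2, 0.3, 5.9]
gripper_width: 0.0131
finger_force: 32.3
```

```bash
python3 st.py
```

```text
tau6 0.024 tau1 -0.107 [-0.019  0.115  0.022] j6 -0.097
t 23.82 yaw 81.91 pos [0.4561 0.009  0.0233] F [-1.2  0.8  5.9] Tz 0.025 [0.035 0.018 0.022] w 0.0133 ff 32.3
```

Call:
arm_command(moves=[[0.0, 0, 0, 0, 0, 0, -0.2], [0.0, 0, 0, 0, 0, 0, -0.2], [0.0, 0, 0, 0, 0, 0, 0]])

```text
t: 24.2
eef_pos: [0.4561, 0.009, 0.0233]
ee_rot: [0.737, 0.676, 0.0, 0.0]
wrist_force: [-1.2, 0.2, 5.3]
gripper_width: 0.0132
finger_force: 32.3
```

```bash
python3 st.py
```

```text
tau6 -0.009 tau1 -0.059 [ 0.048  0.211 -0.005] j6 -0.153
t 24.30 yaw 85.10 pos [0.4561 0.009  0.0233] F [-1.2 -0.5  5.9] Tz -0.002 [-0.03   0.028 -0.005] w 0.0133 ff 32.3
```

Call:
arm_command(moves=[[0.0, 0, 0, 0, 0, 0, -0.2], [0.0, 0, 0, 0, 0, 0, -0.2], [0.0, 0, 0, 0, 0, 0, 0]])

```text
t: 24.68
eef_pos: [0.4561, 0.009, 0.0233]
ee_rot: [0.717, 0.697, 0.0, 0.0]
wrist_force: [-1.3, 0.8, 6.1]
gripper_width: 0.0133
finger_force: 32.3
```

```bash
python3 st.py
```

```text
tau6 -0.005 tau1 -0.060 [0.01  0.221 0.034] j6 -0.209
t 24.77 yaw 88.31 pos [0.4561 0.009  0.0233] F [-1.4  0.2  6.3] Tz 0.037 [0.053 0.024 0.034] w 0.0135 ff 32.3
```

Call:
arm_command(moves=[[0.0, 0, 0, 0, 0, 0, -0.2], [0.0, 0, 0, 0, 0, 0, -0.2], [0.0, 0, 0, 0, 0, 0, 0]])

```text
t: 25.15
eef_pos: [0.4561, 0.009, 0.0233]
ee_rot: [0.698, 0.716, 0.0, 0.0]
wrist_force: [-0.7, 0.1, 5.2]
gripper_width: 0.0135
finger_force: 32.3
```

```bash
python3 st.py
```

```text
tau6 -0.005 tau1 -0.058 [0.004 0.208 0.013] j6 -0.264
t 25.25 yaw 91.51 pos [0.4561 0.009  0.0233] F [-1.4 -0.5  6.7] Tz 0.002 [-0.028  0.023  0.013] w 0.0132 ff 32.3
```

Call:
arm_command(moves=[[0.0, 0, 0, 0, 0, 0, -0.2], [0.0, 0, 0, 0, 0, 0, -0.2], [0.0, 0, 0, 0, 0, 0, 0]])

```text
t: 25.62
eef_pos: [0.456, 0.009, 0.0233]
ee_rot: [0.677, 0.736, 0.0, 0.0]
wrist_force: [-1.4, -0.1, 5.1]
gripper_width: 0.0135
finger_force: 32.3
```

```bash
python3 st.py
```

```text
tau6 -0.005 tau1 -0.054 [-0.025  0.241  0.043] j6 -0.320
t 25.73 yaw 94.70 pos [0.456  0.009  0.0233] F [-0.9 -0.6  6.1] Tz 0.008 [-0.034  0.014  0.043] w 0.0133 ff 32.3
```

It's past the 0.46 rad limit without load, so the knob has broken free. I'll keep turning counter-clockwise.

Call:
arm_command(moves=[[0.0, 0, 0, 0, 0, 0, -0.3], [0.0, 0, 0, 0, 0, 0, -0.3], [0.0, 0, 0, 0, 0, 0, 0]])

```text
t: 26.1
eef_pos: [0.4561, 0.009, 0.0233]
ee_rot: [0.646, 0.763, 0.0, 0.0]
wrist_force: [-2.1, 0.3, 5.9]
gripper_width: 0.0134
finger_force: 32.3
```

```bash
python3 st.py; python3 bar.py
```

```text
tau6 0.013 tau1 -0.075 [-0.001  0.255  0.058] j6 -0.404
t 26.20 yaw 99.51 pos [0.456  0.009  0.0233] F [-1.6 -0.4  5.5] Tz 0.025 [ 0.022 -0.006  0.058] w 0.0130 ff 32.3
n 1112 bar rel tool deg (ccw +) -0.46 offset 0.0002 bar world yaw 99.05
```

The bar follows freely. I'll continue to about 132° (1.15 rad).

Call:
arm_command(moves=[[0.0, 0, 0, 0, 0, 0, -0.5], [0.0, 0, 0, 0, 0, 0, -0.6], [0.0, 0, 0, 0, 0, 0, -0.6], [0.0, 0, 0, 0, 0, 0, -0.5], [0.0, 0, 0, 0, 0, 0, -0.3], [0.0, 0, 0, 0, 0, 0, 0]])

```text
t: 27.0
eef_pos: [0.456, 0.009, 0.0233]
ee_rot: [0.504, 0.864, -0.0, -0.0]
wrist_force: [-1.8, -0.1, 5.4]
gripper_width: 0.0131
finger_force: 32.3
```

```bash
python3 st.py
```

```text
tau6 0.006 tau1 -0.009 [ 0.012  0.244 -0.024] j6 -0.753
t 27.10 yaw 119.51 pos [0.456  0.009  0.0233] F [-0.5  0.1  5.7] Tz 0.024 [ 0.067  0.03  -0.024] w 0.0132 ff 32.3
```

Call:
arm_command(moves=[[0.0, 0, 0, 0, 0, 0, -0.5], [0.0, 0, 0, 0, 0, 0, -0.5], [0.0, 0, 0, 0, 0, 0, -0.4], [0.0, 0, 0, 0, 0, 0, -0.15], [0.0, 0, 0, 0, 0, 0, 0]])

```text
t: 27.72
eef_pos: [0.456, 0.0089, 0.0233]
ee_rot: [0.407, 0.913, -0.0, -0.0]
wrist_force: [-2.0, 0.1, 7.1]
gripper_width: 0.0133
finger_force: 32.3
```

```bash
python3 st.py; python3 bar.py
```

```text
tau6 -0.021 tau1 0.085 [-0.003  0.301 -0.027] j6 -0.970
t 27.82 yaw 131.91 pos [0.456  0.009  0.0233] F [-0.9 -0.9  6. ] Tz -0.009 [-0.025  0.024 -0.027] w 0.0131 ff 32.3
n 1120 bar rel tool deg (ccw +) 0.12 offset 0.0003 bar world yaw 132.03
```

Call:
arm_command(moves=[[0.034, 0, 0, 0, 0, 0, 0], [0.034, 0, 0, 0, 0, 0, 0], [0.034, 0, 0, -0.03, 0, 0, 0], [0.034, 0, 0, -0.03, 0, 0, 0], [0.04, 0, 0, 0, 0, 0, 0.9], [0.04, 0, 0, 0, 0, 0, 0.9], [0.04, 0, 0, 0, 0, 0, 0.9], [0.04, 0, 0, 0, 0, 0, 0.9], [0.04, 0, 0, 0, 0, 0, 0.9], [0.04, 0, 0, 0, 0, 0, 0.9]])

```text
t: 29.12
eef_pos: [0.4559, 0.009, 0.083]
ee_rot: [0.717, 0.697, -0.0, -0.0]
wrist_force: [1.0, 0.1, 0.2]
gripper_width: 0.0398
finger_force: 0.0
```

Call:
arm_command(moves=[[0.04, 0, 0, 0, 0, 0, 0.9], [0.04, 0, 0, 0, 0, 0, 0.9], [0.04, 0, 0, 0, 0, 0, 0.9], [0.04, 0, 0, 0, 0, 0, 0.14], [0.04, 0.04, 0, 0, 0, 0, 0], [0.04, 0.045, 0, 0, 0, 0, 0], [0.04, 0.03, 0, 0, 0, 0, 0], [0.04, 0, 0, 0, 0, 0, 0], [0.04, 0, 0, 0, 0, 0, 0]])

```text
t: 30.25
eef_pos: [0.5026, 0.1135, 0.083]
ee_rot: [0.839, 0.544, -0.0, -0.0]
wrist_force: [0.2, 0.1, 0.1]
gripper_width: 0.0398
finger_force: 0.0
```

```bash
python3 st.py; python3 - <<'E'
from h import *
s=observe();M=R.from_quat(s["ee_rot"]).as_matrix();c=imaging.calibration("wrist");T=c["world_from_camera"]
p,d=imaging.read_camera("wrist");cv2.imwrite("pics/w6.png",p[:,:,::-1]);v,u=np.mgrid[0:400,0:640]
P=np.einsum('ij,jhw->hwi',np.linalg.inv(c["mtx"]),np.stack([u,v,np.ones_like(u)]).astype(float))*d[...,None];P=P@T[:3,:3].T+T[:3,3]
Q=(P-s["eef_pos"])@M
m=(d>.02)&(P[...,2]>.068)&(P[...,2]<.078)&(abs(Q[...,:2])<.016).all(-1);print("post rel tool",m.sum(),Q[m].mean(0).round(4),Q[m].min(0).round(4),Q[m].max(0).round(4))
E
```

```text
tau6 -0.018 tau1 0.360 [ 0.039 -0.027 -0.058] j6 0.415
t 30.35 yaw 65.90 pos [0.5027 0.1132 0.0832] F [-0.3 -0.4 -0.4] Tz -0.021 [-0.014  0.008 -0.058] w 0.0400 ff 0.0
post rel tool 464 [0.0021 0.0003 0.0107] [-0.0069 -0.0074  0.0079] [0.0089 0.0078 0.0151]
```

View pics/w6.png

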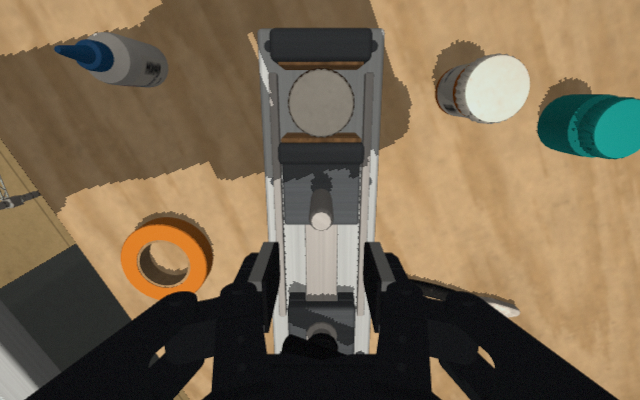

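The post is at (320,220), the bottle at (321,102) stands between the jaws, and the post lies within 1 mm of the tool axis. I'll descend and grip it.

Call:
arm_command(moves=[[0.04, 0.001, 0, 0.03, 0, 0, 0], [0.04, 0, 0, 0.02, 0, 0, 0], [0.04, 0, 0, 0.015, 0, 0, 0], [0.03, 0, 0, 0, 0, 0, 0], [0.0, 0, 0, 0, 0, 0, 0], [0.0, 0, 0, 0, 0, 0, 0], [0.0, 0, 0, 0, 0, 0, 0], [0.0, 0, 0, 0, 0, 0, 0]], grip_force=30)

```text
t: 31.4
eef_pos: [0.5033, 0.1149, 0.0189]
ee_rot: [0.839, 0.544, 0.0, 0.0]
wrist_force: [-4.2, 0.6, 7.0]
gripper_width: 0.0143
finger_force: 29.8
```

```bash
python3 st.py
```

```text
tau6 -0.005 tau1 -0.628 [0.028 0.766 0.028] j6 0.417
t 31.50 yaw 65.93 pos [0.5033 0.1149 0.0189] F [-4.2  0.3  7. ] Tz 0.021 [0.014 0.021 0.028] w 0.0145 ff 29.8
```

Gripped at 14.5 mm. Now pull back along tool -x in short rows.

Call:
arm_command(moves=[[0.0, -0.005, 0, 0, 0, 0, 0], [0.0, -0.008, 0, 0, 0, 0, 0], [0.0, -0.008, 0, 0, 0, 0, 0], [0.0, 0, 0, 0, 0, 0, 0]])

```text
t: 32.0
eef_pos: [0.4947, 0.0955, 0.0189]
ee_rot: [0.839, 0.544, 0.0, 0.0]
wrist_force: [-4.4, -0.2, 6.1]
gripper_width: 0.0146
finger_force: 29.8
```

```bash
python3 st.py
```

```text
tau6 -0.009 tau1 -0.263 [-0.116  0.783  0.015] j6 0.378
t 32.10 yaw 65.92 pos [0.4947 0.0956 0.0189] F [-5.2 -1.1  6.8] Tz -0.005 [ 0.01  -0.039  0.015] w 0.0144 ff 29.8
```

Call:
arm_command(moves=[[0.0, -0.008, 0, 0, 0, 0, 0], [0.0, -0.008, 0, 0, 0, 0, 0], [0.0, -0.007, 0, 0, 0, 0, 0], [0.0, -0.004, 0, 0, 0, 0, 0], [0.0, 0, 0, 0, 0, 0, 0]])

```text
t: 32.72
eef_pos: [0.4838, 0.0711, 0.0189]
ee_rot: [0.839, 0.544, 0.0, 0.0]
wrist_force: [-4.5, 0.6, 6.4]
gripper_width: 0.0143
finger_force: 29.8
```

```bash
python3 st.py
```

```text
tau6 -0.007 tau1 -0.455 [0.097 0.727 0.04 ] j6 0.326
t 32.83 yaw 65.93 pos [0.4838 0.071  0.0189] F [-5.1  0.5  7.7] Tz -0.008 [-0.044 -0.021  0.04 ] w 0.0145 ff 29.8
```

Call:
arm_command(moves=[[0.0, -0.002, 0, 0, 0, 0, 0], [0.0, -0.001, 0, 0, 0, 0, 0], [0.0, -0.001, 0, 0, 0, 0, 0], [0.0, 0, 0, 0, 0, 0, 0]])

```text
t: 33.33
eef_pos: [0.483, 0.0691, 0.0189]
ee_rot: [0.839, 0.544, 0.002, -0.0]
wrist_force: [1.0, 13.7, 3.8]
gripper_width: 0.0142
finger_force: 29.5
```

```bash
python3 st.py
```

```text
tau6 -0.004 tau1 -6.232 [ 2.164 -0.166 -0.02 ] j6 0.318
t 33.42 yaw 65.89 pos [0.483  0.0692 0.0189] F [ 1.2 12.8  3.7] Tz -0.006 [ 0.023 -0.021 -0.02 ] w 0.0144 ff 29.5
```

It's at the end stop, since the force rose to 13 N. I'll relax slightly, open and lift straight up.

Call:
arm_command(moves=[[0.0, 0.001, 0, 0, 0, 0, 0], [0.02, 0, 0, 0, 0, 0, 0], [0.04, 0, 0, 0, 0, 0, 0], [0.04, 0, 0, 0, 0, 0, 0], [0.04, 0, 0, -0.03, 0, 0, 0], [0.04, 0, 0, -0.05, 0, 0, 0], [0.04, 0, 0, -0.05, 0, 0, 0], [0.04, 0, 0, 0, 0, 0, 0]])

```text
t: 34.42
eef_pos: [0.4844, 0.0681, 0.1515]
ee_rot: [0.839, 0.544, 0.003, 0.002]
wrist_force: [0.4, -0.2, -0.7]
gripper_width: 0.0403
finger_force: 0.0
```

```bash
python3 st.py; python3 - <<'E'
from h import *
s=observe();M=R.from_quat(s["ee_rot"]).as_matrix();c=imaging.calibration("wrist");T=c["world_from_camera"]
p,d=imaging.read_camera("wrist");v,u=np.mgrid[0:400,0:640]
P=np.einsum('ij,jhw->hwi',np.linalg.inv(c["mtx"]),np.stack([u,v,np.ones_like(u)]).astype(float))*d[...,None];P=P@T[:3,:3].T+T[:3,3]
k=np.array([.4561,.009]);a=np.radians(65.9);Y=np.array([np.cos(a),np.sin(a)]);X=np.array([Y[1],-Y[0]])
cy=(P[...,:2]-k)@Y-.075;cx=(P[...,:2]-k)@X
m=(d>.02)&(P[...,2]>.068)&(P[...,2]<.078)&(abs(cx)<.012)&(cy>-.045)&(cy<.08);print("post cy",m.sum(),[np.percentile(cy[m],q).round(4) for q in(1,99)])
m=(d>.02)&(P[...,2]>.062)&(P[...,2]<.072)&(abs(cx)<.03)&(cy>.08)&(cy<.135);print("bottle",m.sum(),[np.percentile(cy[m],q).round(4) for q in(1,99)],[np.percentile(cx[m],q).round(4) for q in(1,99)])
E
```

```text
tau6 -0.000 tau1 0.078 [-0.003  0.032 -0.04 ] j6 0.320
t 34.52 yaw 65.91 pos [0.4823 0.0682 0.1478] F [ 0.4  0.8 -0.1] Tz -0.006 [-0.018  0.04  -0.04 ] w 0.0402 ff 0.0
post cy 277 [np.float64(-0.0168), np.float64(-0.0026)]
bottle 2388 [np.float64(0.0914), np.float64(0.127)] [np.float64(-0.0175), np.float64(0.018)]
```

The post is at -10 mm, fully back, and the bottle still stands at +109 mm. The gripper is clear, so I'm handing in.

```bash
python3 -c "
from plant import workorder
print(workorder.hand_in())"
```

```text
the job is handed in; nothing more can be done
None
```

The job is handed in: the knob broke free after four rocking swings (torque peaked near 0.3 N m) and was turned to about 1.15 rad. The jaw was then pulled back 50 mm to its stop and released with the bottle still standing. The fingers really end about 37 mm short of the reported TCP, so my first close missed above the bar and the second pinched the hub before I gripped it properly; bystanders weren't re-measured at the end.

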